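# Line up the bench ware by height

## Task

Set the four pieces of ware that stand on the right of the worktop (vial, white thimble, dropper bottle, measuring cylinder) out on the aluminium rail in order of height, one upright and centred on each black pad: the shortest on the pad next to the red end block, rising pad by pad to the tallest at the grey end. Do not let any of them tip over.

Things in the scene. Friction and masses are not known exactly. Their poses are not given: they have to be found in the camera images.
- vial: shortest piece: amber screw-cap vial with a blue cap, 54 mm high; body 23 mm in diameter up to 44 mm, cap 18 mm across above that. Loose, upright, on the right of the worktop. Origin: centre of its underside, z up along its axis
- thimble: second shortest: plain white open-topped tube (extraction thimble), 88 mm high, 33 mm in diameter, rigid. Loose, upright, on the right of the worktop (another one at the far left is not part of the job). Origin: centre of its underside, z up along its axis
- dropper_bottle: third: amber dropper bottle with a red collar and a black rubber teat, 118 mm high in all; round body 37 mm in diameter from the foot to about 50 mm, then a shoulder, then collar and teat about 22 mm across and narrower. Loose, upright, on the right of the worktop (the two at the back left are not part of the job). Origin: centre of its underside, z up along its axis
- measuring_cylinder: tallest: clear narrow measuring cylinder on a blue six-sided foot, 190 mm high; the foot is 48 x 55 mm and 12 mm thick, the tube above it 28 mm in diameter, straight up to the rim. Loose, upright, on the right of the worktop. Origin: centre of its underside, z up along its axis
- mark_a: black round rubber pad with a tiny white centre dot, 56 mm across, one of four identical pads fixed on the aluminium rail, 80 mm apart in a straight row (a, b, c, d in this sequence along the rail). Origin: centre of the pad's top face, where a thing is to stand, 8 mm above the worktop; z up, y along the rail, x across it
- mark_b: black round rubber pad with a tiny white centre dot, 56 mm across, one of four identical pads fixed on the aluminium rail, 80 mm apart in a straight row (a, b, c, d in this sequence along the rail). Origin: centre of the pad's top face, where a thing is to stand, 8 mm above the worktop; z up, y along the rail, x across it
- mark_c: black round rubber pad with a tiny white centre dot, 56 mm across, one of four identical pads fixed on the aluminium rail, 80 mm apart in a straight row (a, b, c, d in this sequence along the rail). Origin: centre of the pad's top face, where a thing is to stand, 8 mm above the worktop; z up, y along the rail, x across it
- mark_d: black round rubber pad with a tiny white centre dot, 56 mm across, one of four identical pads fixed on the aluminium rail, 80 mm apart in a straight row (a, b, c, d in this sequence along the rail). Origin: centre of the pad's top face, where a thing is to stand, 8 mm above the worktop; z up, y along the rail, x across it
- red_block: red end block, 68 x 18 x 14 mm, fixed at one end of the rail, 50 mm beyond the nearest pad's centre (a like grey block closes the other end; which end is red changes from start to start). Origin: centre of its underside on the rail, 6 mm above the worktop; its long side (x) lies across the rail, which is 72 mm wide and 364 mm long

How it is judged:
By the outcome, as a careful person would: the job done as asked, in the order asked, and still so for the second after the job is handed in, with the robot touching nothing.
It also fails if it takes over 120 s, if anything falls off the work surface, if the arm or the gripper's body presses on something with over 40 N, if the wrist force passes 120 N, or if a joint passes its speed limit or range.

## Robot

A 6-joint arm with a two-finger parallel gripper is mounted at the origin on a cart in front of the work surface, level with it; the furniture and walls round the work are solid. World frame = base frame: x ahead of the robot, y to its left, z up, the work surface at z = 0. Lengths are in m, angles in rad, forces in N, time in s.
With the tool pointing down it reaches from about 0.225 to 0.725 m from the base axis. Payload 3.1 kg.
Tool frame: the origin (TCP) lies midway between the tips of the shut fingers; the grasp point (between the pads) lies 19 mm behind it (env.tcp_to_grasp is the distance from the TCP to the grasp point, in m); z points along the fingers, y is the line along which they close (so a half turn about z gives the same grasp; the last joint's range is limited). The gripper opens to 85 mm and grips with 20 to 120 N. Pads are 22 mm wide; open, the fingers measure 114 mm over their backs; the gripper's body (76 mm by 85 mm) begins 54 mm behind the grasp point. The pads swing forward as they close: fully open they stand 13 mm farther back than shut.
Start: joints at [-1.432, 0.048, 0.099, 1.622, 0, 1.443], TCP at [0.138, -0.506, 0.231] pointing down, gripper open.
Joint ranges: [-2.91, 2.91], [-0.99, 1.94], [-1.21, 1.42], [-2.12, 2.29], [-1.49, 1.47], [-3.14, 3.14]. Speed limits (rad/s): [2.79, 2.79, 3.14, 3.14, 3.14, 3.14].

## Interface

Orientations are given as a unit quaternion [w, x, y, z].
In Python, from cell import env, viewer, finder gives the robot as it stands.
- The arm moves only by the tool arm_command, never from a script. Its argument "commands" is one flat list of numbers, 7 for each row, row after row: the turn, a rotation vector about the tool's x, y, z in degrees, then the shift along the tool's x, y, z in cm, then the opening, from -1 (shut) to 1 (fully open). In form: [wx, wy, wz, tx, ty, tz, claw, wx, wy, wz, tx, ty, tz, claw, ...]. A call has 1 to 5 rows; each row is the pose to reach, as a shift and turn from the pose commanded when the call began, along the tool's axes at that moment; what a row does not reach only later rows make up. A row lasts 1/8 s, in which the tool goes at most 62.5 mm and 10.7 degrees, less where a joint would pass 70% of its speed; a pose out of reach is approached as far as the arm can. A call with a gripper value outside its range is refused whole. The fingers move at their own pace and stop on an object; the grip force is fixed at half the most. Time passes only in rows, so rows that repeat a pose let the fingers close. It gives the time, the measured TCP pose, the force, the opening and the grip force at its end, in the units of the state.
- env.sense(): the state, without advancing time (a new reading comes with each control period).
- viewer.read_camera(name): name is "scene" or "top"; returns a dict with "img" (384x512x3 uint8, blue, green, red), "K" (3x3 intrinsics, pixels), "distortion" ([k1, k2, p1, p2, k3] as OpenCV has them; the pictures are not rectified), "cam_to_world" (4x4, takes a point from camera to world coordinates). Camera axes: x right, y up, looking along -z (the intrinsics and any distortion apply to the point x, -y, -z); pixel columns grow to the right and rows downward; lengths in m; the calibration is good to about 2 mm. A picture is of the moment at which its call begins. There is no depth.
- env.close_job(): hands the job in; it is judged then, once.
Trained networks look in a picture, given as the dict that the camera call returned (one of the last four; its "shot" number tells which), for a name from the list of things; names that differ only in an ending like _2 or _b are one class to them, and where a whole thing is asked for, a point or a joint stands for the part that bears it (a point fixed in the world has none). Each returns a list of dicts, best first, with "conf" (0 to 1); they miss things now and then, are a little off and sometimes report something else, mostly with a low value. They report only what shows in the picture. A call takes as long as a camera call.
- finder.outline_of(picture, thing): "pixels" (384x512 bool, what is visible of it) and "point" ([row, column] in pixels, amid what is visible of it).
The state is a dict: "t": time; "q": joint angles; "dq": joint speeds; "tau": joint torques, N m; "tcp_pos": TCP position; "ee_rot": TCP orientation; "wrist_force": force on the tool from outside, world axes, zero at the start; "torque": the same for the moment, N m; "gripper_width": finger opening in m; "gripper_force": force on a finger pad.
Only numpy, scipy, OpenCV 4.12 (cv2) and the standard library are available. Lean on these libraries where they do the work, as an engineer would, in place of code of your own. Each camera call takes 0.05 s, during which the arm holds its last target. There are 200 camera calls.

## Working session

There is one attempt and no reset: what is moved stays moved. The work goes in short steps, Python scripts to look and compute and a tool call to move; the robot and the scene stay as the last step left them, time stands still between calls to the robot, and variables do not carry over. Pictures are saved under pics/ and viewed, at most 14 in all, crops included, and the job is handed in when it is done.

Besides the shell and the picture viewer there is one more tool, called after "Call:" as a command line: name --argument value ..., lists and objects as JSON in quotes. arm_command: Moves the arm, as the interface text tells. Its arguments: {"type":"object","properties":{"commands":{"type":"array","items":{"type":"number"}}},"required":["commands"]}

```bash
ls; mkdir -p pics
python3 - <<'E'
from cell import env, viewer, finder
import cv2
for n in("scene","top"):
    p=viewer.read_camera(n); cv2.imwrite(f"pics/{n}0.png",p["img"]); print(n,p["K"],p["distortion"],p["cam_to_world"].round(3))
s=env.sense();print(s["t"],s["tcp_pos"],s["ee_rot"],s["gripper_width"],env.tcp_to_grasp)
E
```

```text
pics
scene [[380.9450737   0.        262.9204588]
 [  0.        380.9450737 191.5998523]
 [  0.          0.          1.       ]] [-0.04740831  0.          0.          0.          0.        ] [[ 0.896  0.295 -0.332  0.099]
 [-0.444  0.592 -0.673 -0.834]
 [-0.002  0.75   0.661  0.855]
 [ 0.     0.     0.     1.   ]]
top [[367.7792107    0.         259.30613858]
 [  0.         367.7792107  197.85986456]
 [  0.           0.           1.        ]] [-0.032684  0.        0.        0.        0.      ] [[ 0.005  0.999 -0.046  0.461]
 [-1.     0.004 -0.006  0.018]
 [-0.006  0.046  0.999  1.1  ]
 [ 0.     0.     0.     1.   ]]
0.1 [ 0.13832291 -0.50587579  0.23021125] [-1.08149798e-03  9.91114357e-01  1.33008128e-01 -7.78534093e-06] 0.08517138941956393 0.0187
```

View pics/scene0.png

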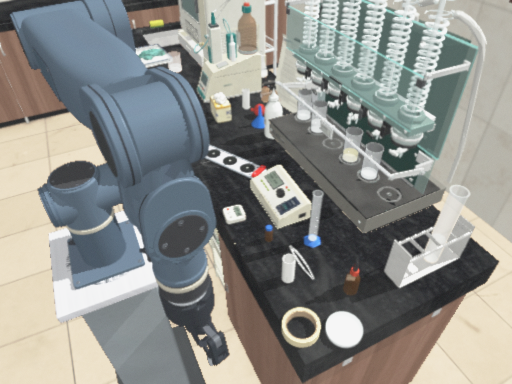

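View pics/top0.png

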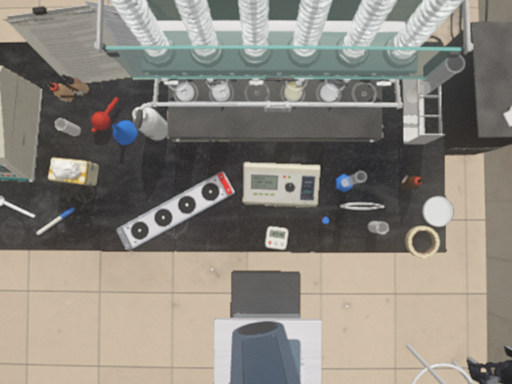

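The scene view shows the vial at (268,232), thimble (288,268), dropper bottle (352,280) and cylinder (314,220). In the top view the rail's four pads run from (139,229) to (210,190), with the red end at (226,184), nearest the pad on the right.

```bash
cat > h.py <<'E'
import numpy as np, cv2
from scipy.optimize import minimize
from cell import env, viewer, finder
def proj(p,X):
    M=np.linalg.inv(p["cam_to_world"]); Xc=(M[:3,:3]@np.asarray(X,float).T).T+M[:3,3]
    Xc=Xc*[1,-1,-1]
    return cv2.projectPoints(Xc,np.zeros(3),np.zeros(3),p["K"],np.array(p["distortion"],float))[0][:,0]
def unproj(p,rc,z):
    u=cv2.undistortPoints(np.array([[[rc[1],rc[0]]]],float),p["K"],np.array(p["distortion"],float))[0,0]
    T=p["cam_to_world"]; d=T[:3,:3]@[u[0],-u[1],-1]; o=T[:3,3]
    return o+d*(z-o[2])/d[2]
# profile segments: (r,z0,z1) 
PROF=dict(vial=[(.0115,0,.044),(.009,.044,.054)],thimble=[(.0165,0,.088)],
 dropper_bottle=[(.0185,0,.05),(.011,.058,.08),(.006,.08,.118)],measuring_cylinder=[(.0255,0,.012),(.014,.012,.19)])
def render(p,name,xy,z0=0,up=4):
    a=np.linspace(0,2*np.pi,24,endpoint=False); m=np.zeros((384*up,512*up),np.uint8)
    for r,za,zb in PROF[name]:
        X=np.array([[xy[0]+r*np.cos(t),xy[1]+r*np.sin(t),z+z0] for z in(za,zb) for t in a])
        q=proj(p,X); cv2.fillConvexPoly(m,cv2.convexHull(((q+.5)*up).astype(np.int32)),1)
    return m
def fit(pms,name,xy,z0=0):
    big=[(p,cv2.resize(m.astype(np.uint8),None,fx=4,fy=4,interpolation=cv2.INTER_NEAREST)) for p,m in pms]
    def c(v):
        s=0
        for p,m in big:
            r=render(p,name,v,z0); s+=1-(r&m).sum()/max((r|m).sum(),1)
        return s/len(big)
    o=minimize(c,xy,method="Nelder-Mead",options=dict(initial_simplex=np.array(xy)+[[0,0],[.01,0],[0,.01]],xatol=2e-4,fatol=1e-4))
    return o.x,1-o.fun
E
python3 - <<'E'
from h import *
P={n:viewer.read_camera(n) for n in("scene","top")}
for name in PROF:
    pm={}
    for n,p in P.items():
        L=finder.outline_of(p,name)
        for d in L[:5]:
            m=d["pixels"];xy=unproj(p,d["point"],PROF[name][-1][2]/2)[:2]
            print(name,n,round(d["conf"],2),np.round(d["point"]),m.sum(),xy.round(3))
        L=[d for d in L if unproj(p,d["point"],.03)[1]<-.1]
        if L: pm[n]=(p,L[0]["pixels"],unproj(p,L[0]["point"],PROF[name][-1][2]/2)[:2])
    for k in ([["scene"],["top"],["scene","top"]]):
        if all(i in pm for i in k): print("  FIT",k,*[a for a in fit([pm[i][:2] for i in k],name,pm[k[0]][2])])
for t in("mark_a","red_block"):
  for n,p in P.items():
    for d in finder.outline_of(p,t)[:6]:
        r,c=np.nonzero(d["pixels"]); print(t,n,round(d["conf"],2),len(r),r.mean().round(1),c.mean().round(1),unproj(p,(r.mean(),c.mean()),.008 if t[0]=="m" else .02).round(4))
E
```

```text
vial scene 0.64 [233. 266.] 110 [ 0.44 -0.16]
vial top 0.51 [220. 325.] 38 [ 0.445 -0.167]
  FIT ['scene'] [ 0.44783409 -0.16022057] 0.8590308370044053
  FIT ['top'] [ 0.44796451 -0.161831  ] 0.5356828193832599
  FIT ['scene', 'top'] [ 0.44851158 -0.16064897] 0.6914730854504213
thimble scene 0.87 [268. 288.] 338 [ 0.429 -0.311]
thimble top 0.71 [226. 376.] 228 [ 0.43 -0.31]
  FIT ['scene'] [ 0.42902121 -0.31055272] 0.9044403174067196
  FIT ['top'] [ 0.4281646  -0.31316928] 0.9235498529804865
  FIT ['scene', 'top'] [ 0.42806934 -0.31234817] 0.911262017523141
dropper_bottle scene 0.68 [284. 349.] 347 [ 0.536 -0.432]
dropper_bottle top 0.68 [181. 411.] 236 [ 0.558 -0.408]
  FIT ['scene'] [ 0.55886211 -0.41443342] 0.860450563204005
  FIT ['top'] [ 0.55800065 -0.41792023] 0.8719247467438495
  FIT ['scene', 'top'] [ 0.5579025  -0.41583619] 0.8536328370616713
measuring_cylinder scene 0.84 [222. 312.] 568 [ 0.545 -0.236]
measuring_cylinder top 0.68 [182. 347.] 388 [ 0.553 -0.217]
  FIT ['scene'] [ 0.55720713 -0.22533533] 0.8388142658638258
  FIT ['top'] [ 0.55898548 -0.22851209] 0.9190092691080383
  FIT ['scene', 'top'] [ 0.55865014 -0.22776444] 0.8696439058645948
mark_a scene 0.65 98 160.2 229.3 [0.4903 0.242  0.008 ]
mark_a scene 0.63 62 153.0 213.5 [0.454  0.3111 0.008 ]
mark_a top 0.85 266 216.8 163.0 [0.4534 0.3113 0.008 ]
mark_a top 0.82 293 204.0 186.3 [0.4918 0.242  0.008 ]
mark_a top 0.76 275 191.2 210.3 [0.5305 0.1708 0.008 ]
mark_a top 0.56 270 229.7 138.9 [0.4148 0.3827 0.008 ]
red_block scene 0.43 101 171.3 257.4 [0.5484 0.122  0.02  ]
```

Run:
```python
from h import *
p=viewer.read_camera("scene")
a=p["img"]
c=cv2.resize(a[255:305,325:380],None,fx=10,fy=10,interpolation=cv2.INTER_CUBIC)
for z in(0,.05,.06,.07,.08,.09,.118):
    q=proj(p,[[.558,-.416,z]])[0]; cv2.circle(c,(int((q[0]-325+.5)*10),int((q[1]-255+.5)*10)),3,(0,255,0),-1)
cv2.imwrite("pics/c1.png",c)
```

```text
(no output)
```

View pics/c1.png

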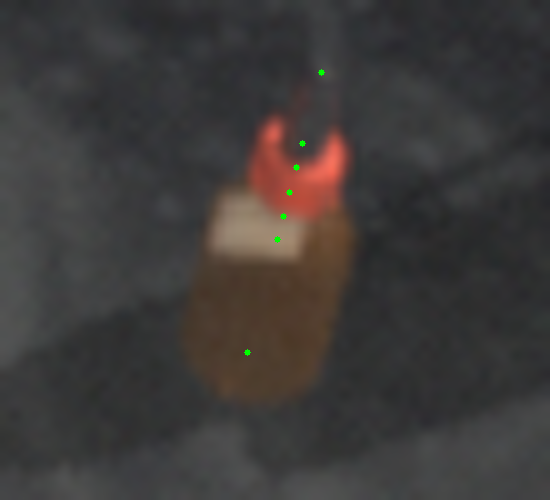

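The collar spans about z 0.06–0.088 m. I'll grip the dropper bottle there, because its teat would hit the gripper body with a lower grasp. I'll place the ware from shortest to tallest.

```bash
cat > g.py <<'E'
import sys
from h import *
from scipy.spatial.transform import Rotation as R
def go(x,y,z,psi):
    s=env.sense();q=s["ee_rot"];A=R.from_quat([q[1],q[2],q[3],q[0]])
    c,d=np.cos(np.radians(psi)),np.sin(np.radians(psi))
    B=R.from_matrix(np.array([[c,d,0],[d,-c,0],[0,0,-1.]]))
    print("rot",(A.inv()*B).as_rotvec(degrees=True).round(2),"cm",(A.inv().apply(np.array([x,y,z])-s["tcp_pos"])*100).round(2),"t",round(s["t"],2),"q",s["q"].round(2))
if __name__=="__main__": go(*map(float,sys.argv[1:]))
E
python3 g.py .4482 -.1607 .2 15.3
```

```text
rot [ 0.    0.   -0.02] cm [ 39.   -25.18   3.13] t 0.85 q [-1.43  0.05  0.1   1.62 -0.    1.44]
```

Call:
arm_command --commands '[0,0,0,5,-3.2,0,1,0,0,0,10,-6.4,0,1,0,0,0,15,-9.6,0,1,0,0,0,20,-12.8,0,1,0,0,0,25,-16,0,1]'

```text
t: 1.48
tcp_pos: [0.3385, -0.2848, 0.2316]
ee_rot: [0.0, 0.991, 0.133, 0.0]
wrist_force: [1.5, 0.7, -0.1]
gripper_width: 0.0853
gripper_force: 0.0
```

Call:
arm_command --commands '[0,0,0,5,-3.2,1,1,0,0,0,10,-6.4,3,1,0,0,0,14,-9.18,5,1,0,0,0,14,-9.18,9,1,0,0,0,14,-9.18,11,1]'

```text
t: 2.1
tcp_pos: [0.4475, -0.1591, 0.119]
ee_rot: [-0.001, 0.991, 0.134, -0.001]
wrist_force: [-0.7, -0.0, -0.2]
gripper_width: 0.0854
gripper_force: 0.0
```

```bash
python3 g.py .4482 -.1607 .012 15.3
```

```text
rot [-0.12  0.14  0.12] cm [ 0.05  0.19 10.69] t 2.1 q [-0.48 -0.07 -0.25  1.4  -0.    2.39]
```

Call:
arm_command --commands '[0,0,0,0,0.15,4,1,0,0,0,0,0.15,7.5,1,0,0,0,0,0.15,9.5,1,0,0,0,0,0.15,10.6,1,0,0,0,0,0.15,10.6,1]'

```text
t: 2.72
tcp_pos: [0.4481, -0.1619, 0.0148]
ee_rot: [-0.0, 0.991, 0.133, -0.001]
wrist_force: [0.0, 0.3, 0.7]
gripper_width: 0.0856
gripper_force: 0.0
```

Call:
arm_command --commands '[0,0,0,0,0,0,0,0,0,0,0,0,0,-0.3,0,0,0,0,0,0,-1,0,0,0,0,0,0,-1,0,0,0,0,0,0,-1]'

```text
t: 3.35
tcp_pos: [0.4493, -0.1625, 0.0161]
ee_rot: [0.0, 0.991, 0.133, 0.001]
wrist_force: [-0.1, 0.1, 3.9]
gripper_width: 0.0207
gripper_force: 59.1
```

```bash
python3 g.py .5302 .1717 .16 118.7
python3 - <<'E'
from h import *
cv2.imwrite("pics/c2.png",cv2.resize(viewer.read_camera("scene")["img"][130:330,180:400],None,fx=3,fy=3))
s=env.sense();print(s["gripper_width"],s["gripper_force"],s["tcp_pos"],s["wrist_force"])
E
```

```text
rot [ 1.1000e-01  1.0000e-02 -1.0341e+02] cm [ 16.63 -30.09 -14.4 ] t 3.35 q [-0.49 -0.01 -0.39  1.19  0.    2.39]
0.02047767142663881 59.0937384031713 [ 0.44933462 -0.16251668  0.01616055] [0.03884668 0.02381683 4.28686662]
```

View pics/c2.png

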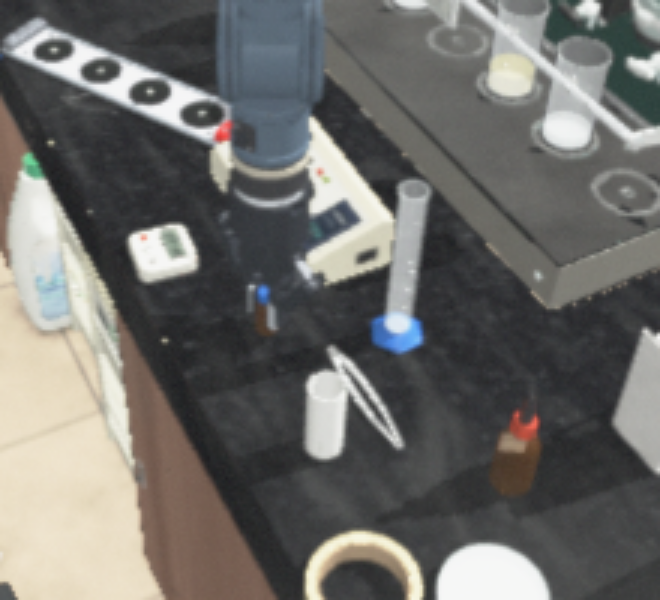

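Gripper closed at the vial at (265,310) in the crop, but the 20.5 mm width suggests the pads straddle the body edge. I'll regrip a little lower.

Call:
arm_command --commands '[0,0,0,0,-0.1,0,0.2,0,0,0,0,-0.1,0,0.2,0,0,0,0,-0.1,0.5,0.2,0,0,0,0,-0.1,0.8,0.2,0,0,0,0,-0.1,0.8,0.2]'

```text
t: 4.03
tcp_pos: [0.4478, -0.1609, 0.0066]
ee_rot: [-0.0, 0.991, 0.133, -0.001]
wrist_force: [-0.3, -0.5, 0.4]
gripper_width: 0.0512
gripper_force: 0.0
```

Call:
arm_command --commands '[0,0,0,0,0,0,-0.3,0,0,0,0,0,0,-0.4,0,0,0,0,0,0,-1,0,0,0,0,0,0,-1,0,0,0,0,0,0,-1]'

```text
t: 4.65
tcp_pos: [0.4487, -0.1614, 0.0077]
ee_rot: [0.0, 0.991, 0.133, 0.0]
wrist_force: [1.0, -0.4, 2.1]
gripper_width: 0.0212
gripper_force: 58.9
```

Call:
arm_command --commands '[0,0,0,0,0,-3,-1,0,0,0,0,0,-7,-1,0,0,0,0,0,-11,-1,0,0,0,0,0,-14,-1,0,0,0,0,0,-15,-1]'

```text
t: 5.28
tcp_pos: [0.4494, -0.1617, 0.1593]
ee_rot: [0.001, 0.991, 0.133, 0.001]
wrist_force: [0.5, -0.7, -1.3]
gripper_width: 0.0213
gripper_force: 58.7
```

```bash
python3 g.py .5302 .1717 .16 118.7; python3 -c "
from h import *
s=env.sense();print(s['gripper_width'],s['wrist_force'])"
```

```text
rot [ 2.2000e-01  2.0000e-02 -1.0341e+02] cm [ 16.59 -30.03  -0.1 ] t 5.28 q [-0.49 -0.08 -0.17  1.48 -0.    2.39]
0.021323680668014003 [ 0.53411315 -0.6803544  -1.34277527]
```

Call:
arm_command --commands '[0,0,-8,1.2,-2.2,0,-1,0,0,-18,2.8,-5,0,-1,0,0,-28,4.4,-8,0,-1,0,0,-38,6,-11,0,-1,0,0,-48,7.6,-14,0,-1]'

```text
t: 5.9
tcp_pos: [0.4839, -0.0049, 0.1554]
ee_rot: [-0.001, 0.85, 0.527, -0.001]
wrist_force: [0.8, 0.4, -1.2]
gripper_width: 0.0209
gripper_force: 58.7
```

```bash
python3 g.py .5302 .1717 .16 118.7
```

```text
rot [-1.700e-01 -3.000e-02 -5.509e+01] cm [17.88 -3.71 -0.46] t 5.9 q [-0.15 -0.06 -0.16  1.47 -0.    1.88]
```

Call:
arm_command --commands '[0,0,-10,3.2,-0.7,0,-1,0,0,-20,6.4,-1.4,0,-1,0,0,-30,9.8,-2.1,0,-1,0,0,-40,13,-2.8,0,-1,0,0,-49,16,-3.3,0,-1]'

```text
t: 6.52
tcp_pos: [0.5263, 0.1527, 0.1553]
ee_rot: [-0.001, 0.555, 0.832, -0.001]
wrist_force: [-0.4, -0.9, -0.1]
gripper_width: 0.0212
gripper_force: 58.7
```

Call:
arm_command --commands '[0,0,-6,0,0,0,-1,0,0,-6,0,0,0,-1,0,0,-6,0,0,0,-1]'

```text
t: 6.9
tcp_pos: [0.5266, 0.1513, 0.1563]
ee_rot: [-0.001, 0.514, 0.858, -0.001]
wrist_force: [-0.5, 0.2, 0.0]
gripper_width: 0.0208
gripper_force: 58.8
```

```bash
python3 g.py .5302 .1717 .06 118.7
```

```text
rot [-0.1  -0.03 -0.52] cm [1.62 1.29 9.63] t 6.9 q [ 0.16  0.11  0.01  1.48 -0.    1.24]
```

Call:
arm_command --commands '[0,0,0,0.8,0.6,1,-1,0,0,0,1.62,1.29,3,-1,0,0,0,1.62,1.29,6,-1,0,0,0,1.62,1.29,9,-1,0,0,0,1.62,1.29,10,-1]'

```text
t: 7.52
tcp_pos: [0.5286, 0.1718, 0.0541]
ee_rot: [-0.002, 0.513, 0.858, -0.002]
wrist_force: [-0.6, 0.4, -0.9]
gripper_width: 0.0213
gripper_force: 58.8
```

```bash
python3 g.py .5302 .1717 .017 118.7
```

```text
rot [-0.28 -0.1  -0.45] cm [-0.1   0.15  3.71] t 7.53 q [ 0.19  0.17 -0.12  1.28  0.    1.27]
```

Call:
arm_command --commands '[0,0,0,-0.1,0.1,1,-1,0,0,0,-0.1,0.1,2,-1,0,0,0,-0.1,0.1,3,-1,0,0,0,-0.1,0.1,3.3,-1,0,0,0,-0.1,0.1,3.5,-1]'

```text
t: 8.15
tcp_pos: [0.5324, 0.1716, 0.0224]
ee_rot: [0.0, 0.513, 0.858, 0.0]
wrist_force: [0.5, 0.1, 0.1]
gripper_width: 0.0211
gripper_force: 58.8
```

```bash
python3 g.py .5302 .1717 .017 118.7
```

```text
rot [ 0.02  0.   -0.42] cm [ 0.11 -0.19  0.54] t 8.15 q [ 0.19  0.19 -0.16  1.22  0.    1.27]
```

Call:
arm_command --commands '[0,0,0,0,0,0.2,-1,0,0,0,0,0,0.3,-1,0,0,0,0,0,0.4,-1,0,0,0,0,0,0.4,-1]'

```text
t: 8.65
tcp_pos: [0.5322, 0.1716, 0.0183]
ee_rot: [0.0, 0.513, 0.858, 0.0]
wrist_force: [-0.2, -0.1, -0.3]
gripper_width: 0.0212
gripper_force: 58.8
```

```bash
python3 g.py .5302 .1717 .017 118.7
```

```text
rot [ 0.   -0.   -0.42] cm [ 0.1  -0.18  0.13] t 8.65 q [ 0.19  0.2  -0.17  1.21  0.    1.27]
```

Call:
arm_command --commands '[0,0,0,0.1,-0.17,0,-1,0,0,0,0.1,-0.17,0.1,-1,0,0,0,0.1,-0.17,0.2,-1,0,0,0,0.1,-0.17,0.2,-1]'

```text
t: 9.15
tcp_pos: [0.5302, 0.1717, 0.0162]
ee_rot: [-0.0, 0.513, 0.858, -0.0]
wrist_force: [-0.2, -0.1, -0.1]
gripper_width: 0.0211
gripper_force: 58.8
```

Call:
arm_command --commands '[0,0,0,0,0,0.1,-1,0,0,0,0,0,0.1,-1,0,0,0,0,0,0.2,-1,0,0,0,0,0,0.2,-1]'

```text
t: 9.65
tcp_pos: [0.5304, 0.1717, 0.0157]
ee_rot: [0.0, 0.513, 0.858, 0.0]
wrist_force: [-2.6, -1.0, 6.6]
gripper_width: 0.0211
gripper_force: 59.7
```

Contact at 0.0157. Release gently and rise.

Call:
arm_command --commands '[0,0,0,0,0,-0.1,-0.5,0,0,0,0,0,-0.1,0,0,0,0,0,0,-0.1,0.5,0,0,0,0,0,-0.1,0.8,0,0,0,0,0,-0.1,0.8]'

```text
t: 10.28
tcp_pos: [0.5302, 0.1717, 0.0151]
ee_rot: [-0.0, 0.513, 0.858, -0.0]
wrist_force: [0.5, -0.0, 0.8]
gripper_width: 0.0769
gripper_force: 0.0
```

Call:
arm_command --commands '[0,0,0,0,0,-2,0.8,0,0,0,0,0,-6,0.8,0,0,0,0,0,-11,0.8,0,0,0,0,0,-16,0.8,0,0,0,0,0,-18,0.8]'

```text
t: 10.9
tcp_pos: [0.5321, 0.172, 0.1997]
ee_rot: [0.003, 0.513, 0.858, 0.002]
wrist_force: [-0.1, -0.4, 0.2]
gripper_width: 0.0767
gripper_force: 0.0
```

```bash
python3 g.py .428 -.312 .22 118.7
```

```text
rot [ 0.37  0.12 -0.41] cm [-37.7  -32.09  -2.16] t 10.9 q [ 0.19  0.12  0.12  1.56 -0.    1.27]
```

Call:
arm_command --commands '[0,0,0,-4,-3.4,-2,0.8,0,0,0,-8,-6.8,-2,0.8,0,0,0,-12,-10.2,-2,0.8,0,0,0,-16,-13.6,-2,0.8,0,0,0,-20,-17,-2,0.8]'

```text
t: 11.52
tcp_pos: [0.4749, -0.0865, 0.2154]
ee_rot: [0.0, 0.513, 0.859, 0.0]
wrist_force: [1.0, -0.7, -0.0]
gripper_width: 0.0767
gripper_force: 0.0
```

Call:
arm_command --commands '[0,0,0,-4,-3.4,0,0.9,0,0,0,-8,-6.8,0,0.9,0,0,0,-12,-10.2,0,0.9,0,0,0,-16,-13.6,2,1,0,0,0,-17.7,-15.09,4,1]'

```text
t: 12.15
tcp_pos: [0.4256, -0.3153, 0.175]
ee_rot: [0.001, 0.514, 0.858, -0.0]
wrist_force: [0.3, 0.4, 0.2]
gripper_width: 0.0851
gripper_force: 0.0
```

```bash
cat > chk.py <<'E'
import sys
from h import *
PAD={1:(.5302,.1717),2:(.4918,.2419),3:(.4534,.3121),4:(.4150,.3823)}
def chk(name,k,save=None):
    pm=[]
    for n in("scene","top"):
        p=viewer.read_camera(n)
        if save: cv2.imwrite(f"pics/{save}_{n}.png",cv2.resize(p["img"][120:260,100:350] if n=="top" else p["img"][100:260,180:340],None,fx=3,fy=3))
        L=[(np.linalg.norm(unproj(p,d["point"],PROF[name][-1][2]/2)[:2]-PAD[k]),i,d) for i,d in enumerate(finder.outline_of(p,name))]
        if L and min(L)[0]<.06:
            m=min(L)[2]["pixels"]; o,s=fit([(p,m)],name,PAD[k],.008); print(n,round(min(L)[2]["conf"],2),o.round(4),"off mm",((o-PAD[k])*1000).round(1),round(s,2)); pm.append((p,m))
        else: print(n,"none")
    if len(pm)==2: o,s=fit(pm,name,PAD[k],.008); print("both",((o-PAD[k])*1000).round(1),round(s,2))
if __name__=="__main__": chk(sys.argv[1],int(sys.argv[2]),*sys.argv[3:])
E
python3 g.py .428 -.312 .038 118.7; python3 chk.py vial 1 v
python3 - <<'E'
import cv2
print([cv2.imread(f"pics/v_{n}.png").shape for n in("top","scene")])
E
```

```text
rot [-0.    0.09 -0.59] cm [ 0.2   0.36 13.7 ] t 12.15 q [-0.76  0.05 -0.01  1.51 -0.    0.32]
scene 0.42 [0.5291 0.1723] off mm [-1.1  0.6] 0.66
top 0.59 [0.53   0.1689] off mm [-0.2 -2.8] 0.86
both [-0.4 -2.3] 0.76
[(420, 750, 3), (480, 480, 3)]
```

View pics/v_scene.png

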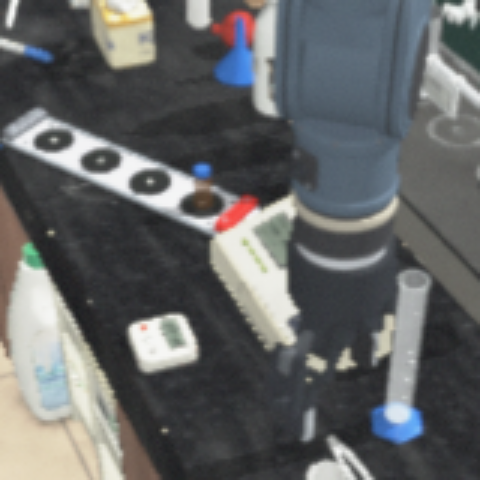

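View pics/v_top.png

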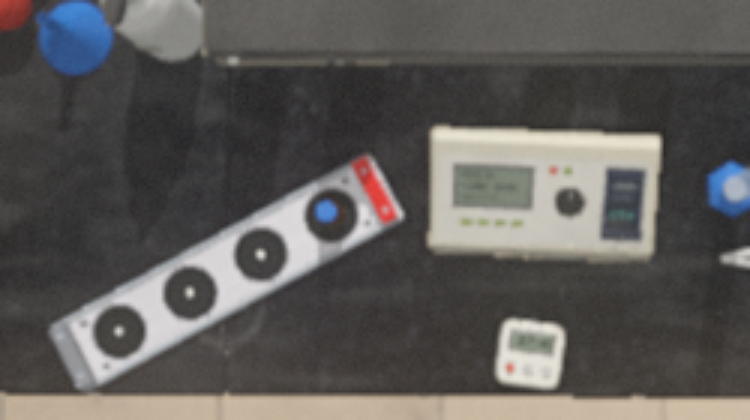

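The vial stands upright on the pad next to red, its cap at (326,212) in the top crop against a pad centre of about (331,216). That is within about 2 mm once parallax is allowed for. Next is the thimble.

Call:
arm_command --commands '[0,0,0,0.2,0.35,2,1,0,0,0,0.2,0.35,6,1,0,0,0,0.2,0.35,10,1,0,0,0,0.2,0.35,13,1,0,0,0,0.2,0.35,13.6,1]'

```text
t: 12.98
tcp_pos: [0.428, -0.3067, 0.038]
ee_rot: [-0.002, 0.512, 0.859, 0.001]
wrist_force: [0.0, 0.2, -0.3]
gripper_width: 0.0853
gripper_force: 0.0
```

```bash
python3 g.py .428 -.312 .038 118.7
```

```text
rot [-0.04 -0.19 -0.3 ] cm [-0.47 -0.25 -0.  ] t 12.97 q [-0.75  0.1  -0.23  1.24  0.    0.33]
```

Call:
arm_command --commands '[0,0,0,-0.4,-0.2,0,1,0,0,0,-0.4,-0.2,0,1,0,0,0,-0.4,-0.2,0,1]'

```text
t: 13.35
tcp_pos: [0.4297, -0.3144, 0.0411]
ee_rot: [0.002, 0.513, 0.858, -0.0]
wrist_force: [0.1, 0.3, 0.7]
gripper_width: 0.0855
gripper_force: 0.0
```

```bash
python3 g.py .428 -.312 .038 118.7
```

```text
rot [ 0.06  0.17 -0.42] cm [ 0.29 -0.03  0.31] t 13.35 q [-0.76  0.11 -0.22  1.24  0.    0.32]
```

Readings wobble while settling; correct half and close.

Call:
arm_command --commands '[0,0,0,0.2,-0.1,0.2,0.5,0,0,0,0.2,-0.1,0.2,0,0,0,0,0.2,-0.1,0.2,-0.3,0,0,0,0.2,-0.1,0.2,-1,0,0,0,0.2,-0.1,0.2,-1]'

```text
t: 13.98
tcp_pos: [0.4267, -0.3121, 0.0373]
ee_rot: [-0.0, 0.513, 0.858, 0.0]
wrist_force: [-0.3, -0.6, -0.7]
gripper_width: 0.0317
gripper_force: 59.3
```

Call:
arm_command --commands '[0,0,0,0,0,0,-1,0,0,0,0,0,0,-1]'

```text
t: 14.22
tcp_pos: [0.4268, -0.3121, 0.0373]
ee_rot: [-0.0, 0.513, 0.858, 0.0]
wrist_force: [0.0, -0.3, -0.7]
gripper_width: 0.0315
gripper_force: 59.3
```

Call:
arm_command --commands '[0,0,0,0,0,-3,-1,0,0,0,0,0,-7,-1,0,0,0,0,0,-11,-1,0,0,0,0,0,-14,-1,0,0,0,0,0,-15,-1]'

```text
t: 14.85
tcp_pos: [0.4278, -0.313, 0.1898]
ee_rot: [0.002, 0.513, 0.858, -0.0]
wrist_force: [-0.8, -0.2, -1.5]
gripper_width: 0.0317
gripper_force: 59.4
```

```bash
python3 g.py .4918 .2419 .19 118.7
```

```text
rot [ 0.08  0.24 -0.41] cm [45.83 31.93 -0.16] t 14.85 q [-0.76  0.05  0.02  1.54  0.    0.32]
```

Call:
arm_command --commands '[0,0,0,2.5,1.75,0,-1,0,0,0,6.5,4.5,0,-1,0,0,0,11,7.7,0,-1,0,0,0,15.5,10.8,0,-1,0,0,0,20,13.9,0,-1]'

```text
t: 15.48
tcp_pos: [0.4538, -0.0683, 0.1858]
ee_rot: [-0.001, 0.513, 0.858, -0.0]
wrist_force: [0.4, -0.5, -0.1]
gripper_width: 0.0318
gripper_force: 59.4
```

Call:
arm_command --commands '[0,0,0,4.5,3.15,0,-1,0,0,0,9,6.3,0,-1,0,0,0,13.5,9.4,0,-1,0,0,0,18,12.5,0,-1,0,0,0,22,15.3,0,-1]'

```text
t: 16.1
tcp_pos: [0.4841, 0.1979, 0.1857]
ee_rot: [-0.001, 0.513, 0.859, -0.001]
wrist_force: [0.8, 0.1, -0.8]
gripper_width: 0.0318
gripper_force: 59.4
```

```bash
python3 g.py .4918 .2419 .07 118.7
```

```text
rot [-0.12 -0.02 -0.37] cm [ 3.5   2.78 11.57] t 16.1 q [ 0.26  0.04 -0.    1.53 -0.    1.34]
```

Call:
arm_command --commands '[0,0,0,2,1.5,1,-1,0,0,0,3.4,2.5,3,-1,0,0,0,3.4,2.5,7,-1,0,0,0,3.4,2.5,10,-1,0,0,0,3.4,2.5,11.5,-1]'

```text
t: 16.73
tcp_pos: [0.4884, 0.2372, 0.0685]
ee_rot: [-0.002, 0.513, 0.859, -0.002]
wrist_force: [-0.1, 0.7, -0.2]
gripper_width: 0.0323
gripper_force: 59.4
```

Call:
arm_command --commands '[0,0,0,0,0,0.5,-1,0,0,0,0,0,1,-1,0,0,0,0,0,1,-1,0,0,0,0,0,1,-1]'

```text
t: 17.23
tcp_pos: [0.4916, 0.2381, 0.0634]
ee_rot: [0.001, 0.513, 0.858, 0.001]
wrist_force: [-0.7, 0.2, -0.9]
gripper_width: 0.0317
gripper_force: 59.4
```

```bash
python3 g.py .4918 .2419 .0453 118.7
```

```text
rot [ 0.12  0.02 -0.42] cm [0.32 0.19 1.81] t 17.23 q [ 0.33  0.13 -0.15  1.29  0.    1.41]
```

Call:
arm_command --commands '[0,0,0,0.3,0.18,0.5,-1,0,0,0,0.3,0.18,1,-1,0,0,0,0.3,0.18,1.3,-1,0,0,0,0.3,0.18,1.5,-1,0,0,0,0.3,0.18,1.5,-1]'

```text
t: 17.85
tcp_pos: [0.4907, 0.2413, 0.047]
ee_rot: [-0.0, 0.513, 0.858, -0.0]
wrist_force: [0.2, -0.0, -1.0]
gripper_width: 0.0318
gripper_force: 59.4
```

Call:
arm_command --commands '[0,0,0,0,0,0.1,-1,0,0,0,0,0,0.2,-1,0,0,0,0,0,0.2,-1]'

```text
t: 18.23
tcp_pos: [0.491, 0.2414, 0.0453]
ee_rot: [0.0, 0.513, 0.858, 0.0]
wrist_force: [0.1, -0.2, -0.8]
gripper_width: 0.0317
gripper_force: 59.4
```

Call:
arm_command --commands '[0,0,0,0,0,0.1,-1,0,0,0,0,0,0.1,-1,0,0,0,0,0,0.2,-1,0,0,0,0,0,0.2,-1]'

```text
t: 18.73
tcp_pos: [0.4911, 0.2414, 0.0452]
ee_rot: [0.0, 0.513, 0.858, 0.0]
wrist_force: [-3.6, -1.8, 9.6]
gripper_width: 0.0315
gripper_force: 60.4
```

Call:
arm_command --commands '[0,0,0,0,0,-0.15,-0.4,0,0,0,0,0,-0.15,0.1,0,0,0,0,0,-0.15,0.5,0,0,0,0,0,-0.15,0.8,0,0,0,0,0,-0.15,0.8]'

```text
t: 19.35
tcp_pos: [0.4908, 0.2413, 0.0445]
ee_rot: [-0.0, 0.513, 0.858, -0.0]
wrist_force: [-0.4, 0.3, 0.5]
gripper_width: 0.077
gripper_force: 0.0
```

Call:
arm_command --commands '[0,0,0,0,0,-2,0.8,0,0,0,0,0,-6,0.8,0,0,0,0,0,-11,0.8,0,0,0,0,0,-15,0.8,0,0,0,0,0,-17,0.8]'

```text
t: 19.98
tcp_pos: [0.4922, 0.2418, 0.2182]
ee_rot: [0.002, 0.513, 0.858, 0.002]
wrist_force: [-0.7, -0.0, -0.7]
gripper_width: 0.0769
gripper_force: 0.0
```

```bash
python3 g.py .558 -.4155 .22 118.7
```

```text
rot [ 0.28  0.05 -0.41] cm [-61.   -25.35  -0.26] t 19.98 q [0.33 0.1  0.13 1.59 0.   1.41]
```

Call:
arm_command --commands '[0,0,0,-4,-3,-1,0.6,0,0,0,-8,-6,-2,0.3,0,0,0,-12,-9,-2,0.3,0,0,0,-16,-12,-2,0.3,0,0,0,-20,-15,-2,0.3]'

```text
t: 20.6
tcp_pos: [0.4533, -0.0073, 0.2349]
ee_rot: [0.0, 0.513, 0.859, 0.0]
wrist_force: [1.2, 0.5, -0.0]
gripper_width: 0.0555
gripper_force: 0.0
```

Call:
arm_command --commands '[0,0,0,-4,-3,0,0.3,0,0,0,-8,-6,0,0.3,0,0,0,-12,-9,0,0.3,0,0,0,-16,-12,0,0.3,0,0,0,-20,-15,0,0.3]'

```text
t: 21.22
tcp_pos: [0.4159, -0.2547, 0.2349]
ee_rot: [0.0, 0.513, 0.858, 0.0]
wrist_force: [0.7, 0.4, -0.6]
gripper_width: 0.0553
gripper_force: 0.0
```

Call:
arm_command --commands '[0,0,0,-5,1,0,0.3,0,0,0,-10,2,0,0.3,0,0,0,-15,3,0,0.3,0,0,0,-19,3.8,0,0.3,0,0,0,-21,4.2,0,0.3]'

```text
t: 21.85
tcp_pos: [0.5536, -0.4197, 0.2331]
ee_rot: [-0.001, 0.513, 0.858, 0.0]
wrist_force: [-0.1, 0.3, 0.3]
gripper_width: 0.0558
gripper_force: 0.0
```

```bash
python3 g.py .558 -.4155 .14 118.7; python3 chk.py thimble 2
python3 - <<'E'
from h import *
for n in("scene","top"):
    p=viewer.read_camera(n); L=[d for d in finder.outline_of(p,"dropper_bottle") if unproj(p,d["point"],.05)[1]<-.1]
    for d in L[:1]: print(n,d["conf"],d["pixels"].sum(),fit([(p,d["pixels"])],"dropper_bottle",(.558,-.4155)))
E
```

```text
rot [-0.03 -0.06 -0.46] cm [0.15 0.59 9.31] t 21.85 q [-0.75  0.54  0.7   1.74 -0.    0.33]
scene 0.7 [0.4931 0.2485] off mm [1.3 6.6] 0.9
top 0.74 [0.492  0.2399] off mm [ 0.2 -2. ] 0.9
both [-0.9 -1.2] 0.88
scene 0.88 395 (array([ 0.56038432, -0.41382676]), np.float64(0.8937974118697011))
```

Call:
arm_command --commands '[0,0,0,0.15,0.6,3,0.3,0,0,0,0.15,0.6,7,0.3,0,0,0,0.15,0.6,9.3,0.3,0,0,0,0.15,0.6,9.3,0.3,0,0,0,0.15,0.6,9.3,0.3]'

```text
t: 22.88
tcp_pos: [0.5577, -0.414, 0.1438]
ee_rot: [0.001, 0.513, 0.858, -0.0]
wrist_force: [0.1, -0.1, -0.3]
gripper_width: 0.0555
gripper_force: 0.0
```

```bash
python3 g.py .559 -.4147 .052 118.7
```

```text
rot [ 0.05  0.13 -0.4 ] cm [-0.1   0.07  9.18] t 22.88 q [-0.74  0.5   0.47  1.54  0.    0.34]
```

Call:
arm_command --commands '[0,0,0,0,0.1,3,0.3,0,0,0,0,0.1,6,0.3,0,0,0,0,0.1,8,0.3,0,0,0,0,0.1,8.9,0.3,0,0,0,0,0.1,8.9,0.3]'

```text
t: 23.5
tcp_pos: [0.5583, -0.4135, 0.053]
ee_rot: [-0.0, 0.513, 0.858, 0.0]
wrist_force: [0.8, -0.1, 0.2]
gripper_width: 0.0554
gripper_force: 0.0
```

```bash
python3 g.py .559 -.4147 .052 118.7;  python3 - <<'E'
from h import *
p=viewer.read_camera("scene")
cv2.imwrite("pics/c3.png",cv2.resize(p["img"][215:315,300:420],None,fx=5,fy=5,interpolation=cv2.INTER_CUBIC))
E
```

```text
rot [ 0.   -0.   -0.42] cm [-0.14  0.    0.1 ] t 23.5 q [-0.73  0.52  0.32  1.37  0.    0.34]
```

View pics/c3.png

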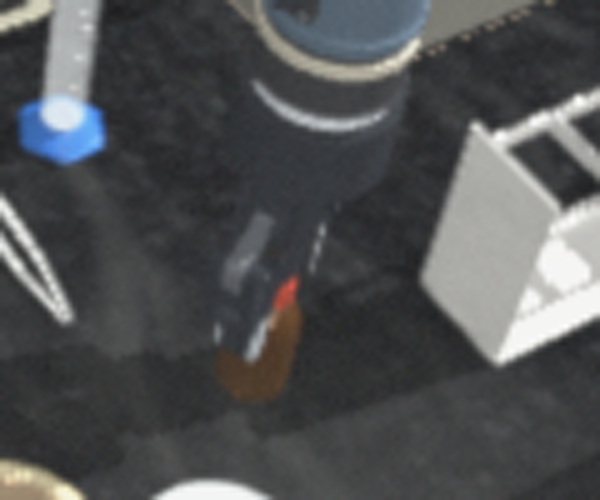

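The bottle stays upright between the fingers, the red collar just right of the near finger at (287,292), with no contact. Close gently.

Call:
arm_command --commands '[0,0,0,0,0,0,0,0,0,0,0,0,0,-0.2,0,0,0,0,0,0,-0.4,0,0,0,0,0,0,-1,0,0,0,0,0,0,-1]'

```text
t: 24.18
tcp_pos: [0.5585, -0.4145, 0.0547]
ee_rot: [0.001, 0.513, 0.858, -0.001]
wrist_force: [-1.2, -0.5, 4.6]
gripper_width: 0.0283
gripper_force: 53.0
```

Call:
arm_command --commands '[0,0,0,0,0,0,-1,0,0,0,0,0,0,-1]'

```text
t: 24.42
tcp_pos: [0.5585, -0.4145, 0.0548]
ee_rot: [0.001, 0.513, 0.858, -0.001]
wrist_force: [-1.4, -0.9, 5.6]
gripper_width: 0.0282
gripper_force: 53.0
```

Gripped at 28 mm with upward force, so the pads are on the sloping shoulder. Open, rise 9 mm, and regrip on the collar.

Call:
arm_command --commands '[0,0,0,0,0,0,0,0,0,0,0,0,0,0,0,0,0,0,0,-0.5,0,0,0,0,0,0,-0.9,0,0,0,0,0,0,-0.9,0]'

```text
t: 25.05
tcp_pos: [0.5587, -0.4137, 0.0627]
ee_rot: [0.001, 0.513, 0.858, -0.0]
wrist_force: [-0.3, -0.1, -0.7]
gripper_width: 0.0429
gripper_force: 0.0
```

Call:
arm_command --commands '[0,0,0,0,0,0,-0.2,0,0,0,0,0,0,-0.4,0,0,0,0,0,0,-1,0,0,0,0,0,0,-1,0,0,0,0,0,0,-1]'

```text
t: 25.68
tcp_pos: [0.5583, -0.4135, 0.062]
ee_rot: [0.0, 0.513, 0.858, -0.0]
wrist_force: [0.8, -0.5, 0.5]
gripper_width: 0.0208
gripper_force: 51.8
```

Call:
arm_command --commands '[0,0,0,0,0,-1,-1,0,0,0,0,0,-3,-1,0,0,0,0,0,-6,-1,0,0,0,0,0,-9,-1,0,0,0,0,0,-11,-1]'

```text
t: 26.3
tcp_pos: [0.5587, -0.4137, 0.1743]
ee_rot: [0.001, 0.513, 0.858, -0.0]
wrist_force: [0.4, -1.2, -0.4]
gripper_width: 0.0204
gripper_force: 51.4
```

```bash
python3 g.py .43 -.25 .22 118.7;  python3 - <<'E'
from h import *
p=viewer.read_camera("scene")
cv2.imwrite("pics/c4.png",cv2.resize(p["img"][185:305,300:430],None,fx=4,fy=4,interpolation=cv2.INTER_CUBIC))
E
```

```text
rot [ 0.04  0.13 -0.41] cm [20.51 -3.57 -4.62] t 26.3 q [-0.73  0.51  0.54  1.6  -0.    0.34]
```

View pics/c4.png

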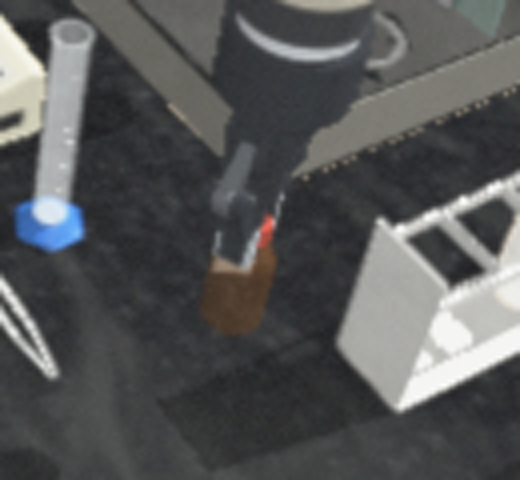

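The bottle is off the table and hanging straight at (240,290). Carry it inward around the cylinder, then across.

Call:
arm_command --commands '[0,0,0,2.5,-0.4,-1,-1,0,0,0,6,-1,-2,-1,0,0,0,10,-1.7,-3,-1,0,0,0,14,-2.4,-4,-1,0,0,0,18,-3.1,-4.5,-1]'

```text
t: 26.98
tcp_pos: [0.4449, -0.2686, 0.2172]
ee_rot: [0.0, 0.513, 0.858, 0.0]
wrist_force: [0.8, -0.2, -0.8]
gripper_width: 0.0206
gripper_force: 51.7
```

```bash
python3 g.py .4534 .3121 .22 118.7
```

```text
rot [ 0.02  0.03 -0.42] cm [50.73 28.26 -0.3 ] t 26.98 q [-0.67  0.03  0.05  1.59  0.    0.4 ]
```

Call:
arm_command --commands '[0,0,0,3.5,1.95,0,-1,0,0,0,7.5,4.2,0,-1,0,0,0,12,6.7,0,-1,0,0,0,16.5,9.2,0,-1,0,0,0,21,11.7,0,-1]'

```text
t: 27.6
tcp_pos: [0.4488, -0.0276, 0.2166]
ee_rot: [0.0, 0.513, 0.858, 0.0]
wrist_force: [0.2, 0.2, -0.9]
gripper_width: 0.0206
gripper_force: 51.8
```

Call:
arm_command --commands '[0,0,0,4.5,2.5,0,-1,0,0,0,9,5,0,-1,0,0,0,13.5,7.5,0,-1,0,0,0,18,10,0,-1,0,0,0,22.5,12.5,0,-1]'

```text
t: 28.22
tcp_pos: [0.4523, 0.2298, 0.2166]
ee_rot: [0.0, 0.513, 0.858, -0.0]
wrist_force: [0.6, -0.3, -0.5]
gripper_width: 0.0211
gripper_force: 51.8
```

```bash
python3 g.py .4534 .3121 .12 118.7
```

```text
rot [ 0.01  0.01 -0.41] cm [7.2  4.   9.66] t 28.23 q [ 0.34 -0.    0.02  1.59 -0.    1.41]
```

Call:
arm_command --commands '[0,0,0,3.5,2,0,-1,0,0,0,6.5,3.6,0,-1,0,0,0,7.1,3.8,3,-1,0,0,0,7.1,3.8,6,-1,0,0,0,7.1,3.8,9,-1]'

```text
t: 28.85
tcp_pos: [0.4521, 0.3089, 0.1256]
ee_rot: [-0.0, 0.513, 0.859, -0.0]
wrist_force: [0.2, -0.1, -1.2]
gripper_width: 0.021
gripper_force: 51.8
```

Call:
arm_command --commands '[0,0,0,0,0,1,-1,0,0,0,0,0,2,-1,0,0,0,0,0,2.5,-1,0,0,0,0,0,2.5,-1,0,0,0,0,0,2.5,-1]'

```text
t: 29.48
tcp_pos: [0.4531, 0.3089, 0.1028]
ee_rot: [0.0, 0.513, 0.858, 0.001]
wrist_force: [0.5, -0.6, -1.4]
gripper_width: 0.0208
gripper_force: 51.8
```

```bash
python3 g.py .4534 .3121 .070 118.7
```

```text
rot [ 0.1   0.   -0.42] cm [0.26 0.17 3.28] t 29.48 q [ 0.48  0.12 -0.08  1.37 -0.    1.55]
```

Call:
arm_command --commands '[0,0,0,0.25,0.17,1,-1,0,0,0,0.25,0.17,2,-1,0,0,0,0.25,0.17,2.7,-1,0,0,0,0.25,0.17,3,-1,0,0,0,0.25,0.17,3,-1]'

```text
t: 30.1
tcp_pos: [0.4525, 0.3115, 0.0714]
ee_rot: [-0.0, 0.513, 0.858, -0.0]
wrist_force: [0.4, -0.8, -0.8]
gripper_width: 0.0207
gripper_force: 51.8
```

Call:
arm_command --commands '[0,0,0,0,0,0.1,-1,0,0,0,0,0,0.2,-1,0,0,0,0,0,0.2,-1]'

```text
t: 30.48
tcp_pos: [0.4529, 0.3117, 0.0699]
ee_rot: [0.0, 0.513, 0.858, 0.0]
wrist_force: [0.1, -0.4, -1.5]
gripper_width: 0.0209
gripper_force: 51.8
```

Call:
arm_command --commands '[0,0,0,0,0,0.1,-1,0,0,0,0,0,0.1,-1,0,0,0,0,0,0.2,-1,0,0,0,0,0,0.2,-1]'

```text
t: 30.98
tcp_pos: [0.4531, 0.3119, 0.0698]
ee_rot: [0.0, 0.513, 0.858, 0.001]
wrist_force: [-3.0, -1.3, 9.6]
gripper_width: 0.0206
gripper_force: 54.7
```

Contact at the expected height. Release and retreat.

Call:
arm_command --commands '[0,0,0,0,0,-0.15,-0.4,0,0,0,0,0,-0.15,0,0,0,0,0,0,-0.15,0.3,0,0,0,0,0,-0.15,0.6,0,0,0,0,0,-0.15,0.6]'

```text
t: 31.6
tcp_pos: [0.4527, 0.3116, 0.0691]
ee_rot: [-0.0, 0.513, 0.858, -0.0]
wrist_force: [-0.1, -0.5, 0.2]
gripper_width: 0.0686
gripper_force: 0.0
```

Call:
arm_command --commands '[0,0,0,0,0,-2,0.6,0,0,0,0,0,-6,0.6,0,0,0,0,0,-11,0.6,0,0,0,0,0,-15,0.6,0,0,0,0,0,-19,0.6]'

```text
t: 32.22
tcp_pos: [0.4528, 0.3117, 0.2608]
ee_rot: [0.0, 0.513, 0.858, 0.0]
wrist_force: [0.4, 0.4, -0.0]
gripper_width: 0.0687
gripper_force: 0.0
```

```bash
python3 g.py .44 -.15 .26 118.7
```

```text
rot [ 0.04 -0.   -0.42] cm [-40.05 -23.     0.07] t 32.23 q [0.48 0.12 0.24 1.69 0.   1.56]
```

Call:
arm_command --commands '[0,0,0,-4,-2.3,0,0.6,0,0,0,-8,-4.6,0,0.6,0,0,0,-12,-6.9,0,0.6,0,0,0,-16,-9.2,0,0.6,0,0,0,-20,-11.5,0,0.6]'

```text
t: 32.85
tcp_pos: [0.4461, 0.0797, 0.2594]
ee_rot: [0.0, 0.513, 0.859, 0.0]
wrist_force: [1.1, -0.8, -0.5]
gripper_width: 0.0686
gripper_force: 0.0
```

Call:
arm_command --commands '[0,0,0,-4,-2.3,0,0.6,0,0,0,-8,-4.6,0,0.6,0,0,0,-12,-6.9,0,0.6,0,0,0,-16,-9.2,0,0.6,0,0,0,-20,-11.5,0,0.6]'

```text
t: 33.48
tcp_pos: [0.4396, -0.1511, 0.2594]
ee_rot: [0.0, 0.513, 0.858, 0.0]
wrist_force: [-0.2, -0.0, -0.6]
gripper_width: 0.0682
gripper_force: 0.0
```

```bash
python3 chk.py dropper_bottle 3;python3 g.py .558 -.227 .26 118.7;  python3 - <<'E'
from h import *
for n in("scene","top"):
    p=viewer.read_camera(n); L=[d for d in finder.outline_of(p,"measuring_cylinder") if unproj(p,d["point"],.09)[1]<-.1]
    for d in L[:1]: print(n,d["conf"],d["pixels"].sum(),fit([(p,d["pixels"])],"measuring_cylinder",(.558,-.227)))
E
```

```text
scene 0.64 [0.4577 0.3163] off mm [4.3 4.2] 0.8
top none
rot [ 0.   -0.05 -0.53] cm [-12.38   6.81  -0.1 ] t 33.67 q [-0.47 -0.1   0.01  1.68  0.    0.61]
scene 0.88 559 (array([ 0.55903277, -0.22356285]), np.float64(0.8327587813286127))
top 0.74 355 (array([ 0.55883586, -0.22897492]), np.float64(0.8802740152576678))
```

Call:
arm_command --commands '[0,0,0,-3,1.7,-1,0.6,0,0,0,-6,3.4,-1,0.6,0,0,0,-9,5.1,-1,0.6,0,0,0,-12.3,6.85,-1,0.6,0,0,0,-12.3,6.85,-1,0.6]'

```text
t: 34.5
tcp_pos: [0.5599, -0.2251, 0.2668]
ee_rot: [-0.002, 0.512, 0.859, -0.0]
wrist_force: [-0.4, -0.2, -0.9]
gripper_width: 0.0686
gripper_force: 0.0
```

Call:
arm_command --commands '[0,0,0,0,0,0,0.6,0,0,0,0,0,0,0.6]'

```text
t: 34.75
tcp_pos: [0.558, -0.2244, 0.2704]
ee_rot: [0.001, 0.512, 0.859, 0.0]
wrist_force: [0.2, -0.2, -0.4]
gripper_width: 0.0682
gripper_force: 0.0
```

```bash
python3 g.py .5585 -.2265 .13 118.7
```

```text
rot [ 0.03  0.05 -0.35] cm [-0.2  -0.06 14.04] t 34.75 q [-0.49  0.27  0.43  1.73  0.    0.58]
```

Call:
arm_command --commands '[0,0,0,-0.2,0,3,0.6,0,0,0,-0.2,0,7,0.6,0,0,0,-0.2,0,11,0.6,0,0,0,-0.2,0,13.5,0.6,0,0,0,-0.2,0,14,0.6]'

```text
t: 35.38
tcp_pos: [0.5575, -0.2258, 0.1277]
ee_rot: [-0.002, 0.513, 0.859, -0.0]
wrist_force: [-0.1, 0.5, 0.1]
gripper_width: 0.0685
gripper_force: 0.0
```

Call:
arm_command --commands '[0,0,0,0,0,0,0.6,0,0,0,0,0,0,0.6]'

```text
t: 35.62
tcp_pos: [0.5604, -0.2276, 0.1317]
ee_rot: [0.002, 0.513, 0.858, 0.0]
wrist_force: [0.9, -0.1, 0.2]
gripper_width: 0.0684
gripper_force: 0.0
```

```bash
python3 g.py .5585 -.2265 .13 118.7
```

```text
rot [ 0.12  0.18 -0.41] cm [ 0.19 -0.11  0.17] t 35.62 q [-0.5   0.25  0.13  1.44 -0.    0.58]
```

Call:
arm_command --commands '[0,0,0,0,-0.05,0,0.3,0,0,0,0,-0.05,0,0,0,0,0,0,-0.05,0,-0.2,0,0,0,0,-0.05,0,-0.3,0,0,0,0,-0.05,0,-0.3]'

```text
t: 36.25
tcp_pos: [0.5589, -0.2274, 0.1292]
ee_rot: [-0.0, 0.513, 0.858, -0.0]
wrist_force: [-0.5, -0.1, -0.1]
gripper_width: 0.03
gripper_force: 0.0
```

Call:
arm_command --commands '[0,0,0,0,0,0,-1,0,0,0,0,0,0,-1,0,0,0,0,0,0,-1]'

```text
t: 36.62
tcp_pos: [0.559, -0.2274, 0.1294]
ee_rot: [0.0, 0.513, 0.858, 0.0]
wrist_force: [0.4, -0.7, 0.4]
gripper_width: 0.0265
gripper_force: 59.0
```

Call:
arm_command --commands '[0,0,0,0,0,-1,-1,0,0,0,0,0,-3,-1,0,0,0,0,0,-6,-1,0,0,0,0,0,-10,-1,0,0,0,0,0,-13,-1]'

```text
t: 37.25
tcp_pos: [0.559, -0.2275, 0.2617]
ee_rot: [0.001, 0.513, 0.858, 0.0]
wrist_force: [-0.1, 0.1, -1.3]
gripper_width: 0.0265
gripper_force: 59.0
```

```bash
python3 g.py .42 .05 .30 118.7;  python3 - <<'E'
from h import *
p=viewer.read_camera("scene")
cv2.imwrite("pics/c5.png",cv2.resize(p["img"][110:270,200:400],None,fx=4,fy=3.75,interpolation=cv2.INTER_CUBIC))
E
```

```text
rot [ 0.06  0.08 -0.42] cm [31.02  0.91 -3.88] t 37.25 q [-0.5   0.27  0.41  1.71  0.    0.58]
```

View pics/c5.png

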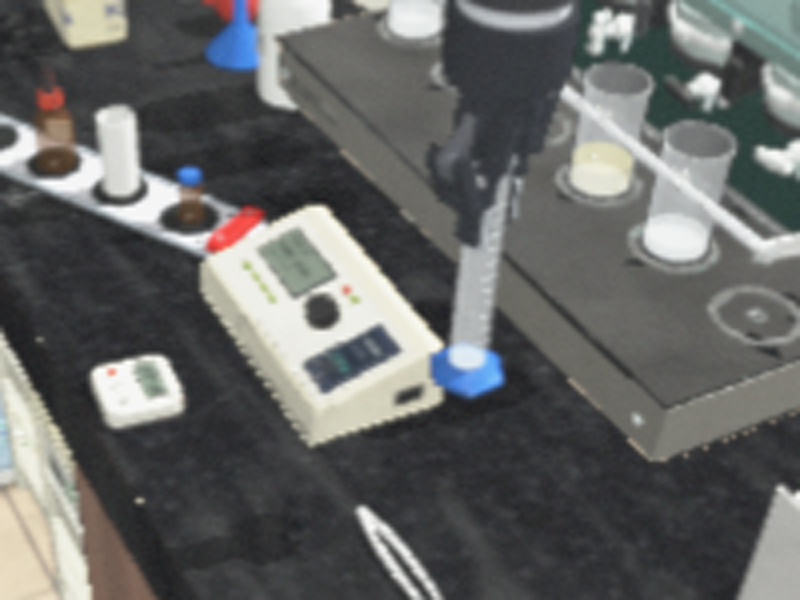

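The cylinder is held vertical at (475,290). The other three stand in order at (55,150), (120,150) and (190,200).

Call:
arm_command --commands '[0,0,0,3,0.1,-1,-1,0,0,0,7,0.2,-2,-1,0,0,0,11.5,0.4,-3,-1,0,0,0,16,0.5,-3.9,-1,0,0,0,20.5,0.6,-3.9,-1]'

```text
t: 37.92
tcp_pos: [0.4665, -0.0429, 0.2988]
ee_rot: [0.001, 0.513, 0.858, 0.0]
wrist_force: [0.7, 0.2, -0.6]
gripper_width: 0.0261
gripper_force: 59.1
```

Call:
arm_command --commands '[0,0,0,4.5,0.2,0,-1,0,0,0,9,1,0,-1,0,0,0,13.2,2.8,0,-1,0,0,0,17.2,5,0,-1,0,0,0,21.2,7.2,0,-1]'

```text
t: 38.55
tcp_pos: [0.4296, 0.1782, 0.298]
ee_rot: [0.0, 0.513, 0.858, 0.0]
wrist_force: [0.5, -0.7, -1.1]
gripper_width: 0.0265
gripper_force: 59.2
```

```bash
python3 g.py .415 .3823 .29 118.7
```

```text
rot [ 0.01  0.01 -0.42] cm [18.67  8.39  0.8 ] t 38.55 q [ 0.25 -0.08  0.11  1.76 -0.    1.33]
```

Call:
arm_command --commands '[0,0,0,4,1.8,0,-1,0,0,0,8.5,3.8,0,-1,0,0,0,13,5.8,0,-1,0,0,0,16.5,7.4,0,-1,0,0,0,18.6,8.3,0.8,-1]'

```text
t: 39.17
tcp_pos: [0.4146, 0.3816, 0.2899]
ee_rot: [0.0, 0.512, 0.859, 0.0]
wrist_force: [0.7, 0.6, -1.0]
gripper_width: 0.0267
gripper_force: 59.2
```

Call:
arm_command --commands '[0,0,0,0,0,3,-1,0,0,0,0,0,7,-1,0,0,0,0,0,10,-1,0,0,0,0,0,11.5,-1,0,0,0,0,0,11.5,-1]'

```text
t: 39.8
tcp_pos: [0.4143, 0.379, 0.1739]
ee_rot: [-0.001, 0.513, 0.858, -0.001]
wrist_force: [-0.4, 0.3, -1.1]
gripper_width: 0.0265
gripper_force: 59.3
```

```bash
python3 g.py .415 .3823 .1375 118.7
```

```text
rot [-0.17  0.03 -0.44] cm [0.26 0.23 3.64] t 39.8 q [ 0.62  0.14  0.08  1.52 -0.    1.7 ]
```

Call:
arm_command --commands '[0,0,0,0.2,0.15,1,-1,0,0,0,0.2,0.15,2,-1,0,0,0,0.2,0.15,2.8,-1,0,0,0,0.2,0.15,3.2,-1,0,0,0,0.2,0.15,3.2,-1]'

```text
t: 40.42
tcp_pos: [0.4151, 0.3822, 0.1428]
ee_rot: [-0.0, 0.513, 0.858, -0.0]
wrist_force: [-0.1, -0.3, -0.2]
gripper_width: 0.0265
gripper_force: 59.3
```

```bash
python3 g.py .415 .3823 .1375 118.7
```

```text
rot [-0.05  0.01 -0.41] cm [0.01 0.   0.53] t 40.42 q [ 0.63  0.15  0.03  1.45 -0.    1.7 ]
```

Call:
arm_command --commands '[0,0,0,0,0,0.2,-1,0,0,0,0,0,0.3,-1,0,0,0,0,0,0.4,-1,0,0,0,0,0,0.5,-1,0,0,0,0,0,0.5,-1]'

```text
t: 41.05
tcp_pos: [0.4152, 0.3823, 0.1382]
ee_rot: [-0.0, 0.513, 0.858, -0.0]
wrist_force: [-0.5, -0.3, -1.0]
gripper_width: 0.0264
gripper_force: 59.3
```

Call:
arm_command --commands '[0,0,0,0,0,0.1,-1,0,0,0,0,0,0.1,-1,0,0,0,0,0,0.15,-1,0,0,0,0,0,0.15,-1]'

```text
t: 41.55
tcp_pos: [0.4154, 0.3825, 0.1374]
ee_rot: [0.0, 0.513, 0.858, 0.0]
wrist_force: [-0.0, -0.3, 1.8]
gripper_width: 0.0261
gripper_force: 59.6
```

Touchdown. Release and rise clear.

Call:
arm_command --commands '[0,0,0,0,0,0,-0.3,0,0,0,0,0,0,0,0,0,0,0,0,0,0.3,0,0,0,0,0,0,0.5,0,0,0,0,0,0,0.5]'

```text
t: 42.18
tcp_pos: [0.4153, 0.3824, 0.1368]
ee_rot: [-0.0, 0.513, 0.858, -0.0]
wrist_force: [-0.1, -0.3, 0.3]
gripper_width: 0.0638
gripper_force: 0.0
```

Call:
arm_command --commands '[0,0,0,0,0,-2,0.5,0,0,0,0,0,-6,0.5,0,0,0,0,0,-10,0.5,0,0,0,0,0,-14,0.5,0,0,0,0,0,-16,0.5]'

```text
t: 42.8
tcp_pos: [0.4159, 0.3828, 0.3]
ee_rot: [0.001, 0.513, 0.858, 0.002]
wrist_force: [-0.0, 0.4, -0.5]
gripper_width: 0.0639
gripper_force: 0.0
```

Call:
arm_command --commands '[0,0,0,-5,-3.5,0,0.5,0,0,0,-10,-7,0,0.5,0,0,0,-15,-10,0,0.5,0,0,0,-20,-13,0,0.5,0,0,0,-25,-15,0,0.5]'

```text
t: 43.42
tcp_pos: [0.4012, 0.0895, 0.2973]
ee_rot: [0.001, 0.513, 0.859, 0.0]
wrist_force: [1.5, 0.3, -0.5]
gripper_width: 0.0638
gripper_force: 0.0
```

Call:
arm_command --commands '[0,0,0,-5,-2.5,0,0.5,0,0,0,-10,-5,0,0.5,0,0,0,-15,-7.5,0,0.5,0,0,0,-20,-10,0,0.5,0,0,0,-20,-10,0,0.5]'

```text
t: 44.05
tcp_pos: [0.408, -0.1357, 0.2962]
ee_rot: [-0.0, 0.516, 0.857, -0.0]
wrist_force: [-0.6, 0.4, -0.5]
gripper_width: 0.0641
gripper_force: 0.0
```

```bash
for a in "vial 1" "thimble 2" "dropper_bottle 3" "measuring_cylinder 4 f"; do echo $a; python3 chk.py $a; done
python3 - <<'E'
from h import *
from chk import PAD
p=viewer.read_camera("top")
a=p["img"].copy()
c=cv2.resize(a[160:260,100:260],None,fx=5,fy=5,interpolation=cv2.INTER_CUBIC)
for (x,y),h in zip(PAD.values(),(.062,.096,.126,.198)):
    for z in(.008,h):
        q=proj(p,[[x,y,z]])[0]; cv2.circle(c,(int((q[0]-100+.5)*5),int((q[1]-160+.5)*5)),3,(0,255,0) if z<.01 else (0,0,255),-1)
cv2.imwrite("pics/ft.png",c)
E
```

```text
vial 1
scene 0.44 [0.5274 0.1688] off mm [-2.8 -2.9] 0.64
top 0.64 [0.5322 0.1691] off mm [ 2.  -2.6] 0.9
both [ 1.9 -2. ] 0.74
thimble 2
scene 0.58 [0.4906 0.2436] off mm [-1.2  1.7] 0.63
top 0.49 [0.4921 0.2393] off mm [ 0.3 -2.6] 0.92
both [-1.2 -2.1] 0.75
dropper_bottle 3
scene 0.45 [0.4558 0.3118] off mm [ 2.4 -0.3] 0.78
top 0.55 [0.4544 0.3082] off mm [ 1.  -3.9] 0.89
both [ 1.1 -3.7] 0.82
measuring_cylinder 4 f
scene 0.56 [0.4163 0.382 ] off mm [ 1.3 -0.3] 0.87
top 0.96 [0.4142 0.3825] off mm [-0.8  0.2] 0.88
both [0.4 0. ] 0.86
```

View pics/ft.png

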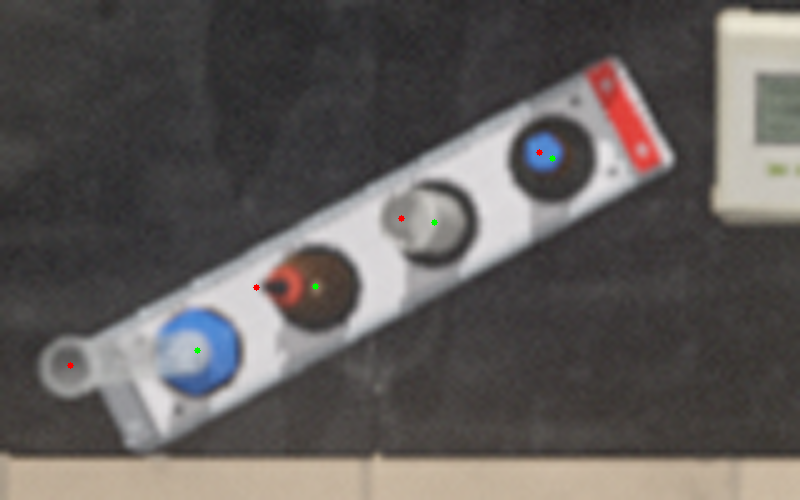

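View pics/f_scene.png

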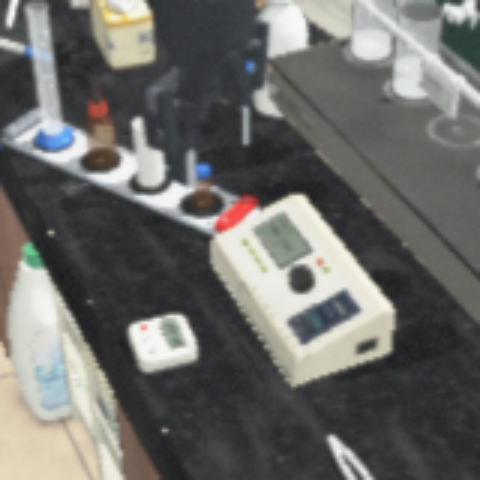

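The four pieces stand upright on their pads. In the top crop the bases are at (198,350), (318,286), (436,222) and (548,157), each within about 2–4 mm of its pad centre, and the order is right. The arm is clear, so I'm handing in.

```bash
python3 -c "
from cell import env
print(env.close_job())"
```

```text
the job is handed in; nothing more can be done
None
```

The job is handed in: from the red end, the vial, thimble, dropper bottle and measuring cylinder stand upright, one on each pad, each measured within about 4 mm of its pad's centre, at about 44 s on the robot's clock.

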